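# Turn the welding turntable to the red-marked line

### The arm

A 6-joint arm with a two-finger parallel gripper is mounted at the origin on the work surface. World frame = base frame: x ahead of the robot, y to its left, z up, the work surface at z = 0. Lengths are in m, angles in rad, forces in N, time in s.
With the tool pointing down it reaches from about 0.3 to 0.825 m from the base axis. Payload 5.4 kg.
Tool frame: the origin (TCP) lies midway between the tips of the shut fingers; the grasp point (between the pads) lies 19 mm behind it; z points along the fingers, y is the direction in which the jaws open and shut (so a half turn about z gives the same grasp; the last joint's range is limited). The gripper opens to 92 mm and grips with 3 to 60 N. Pads are 20 mm wide; open, the fingers measure 128 mm over their backs; the gripper's body (75 mm by 189 mm) begins 69 mm behind the grasp point.
Start: joints at [1.132, 0.158, 1.597, -0, 1.386, -0.21], TCP at [0.13, 0.56, 0.215] pointing down, gripper open.
Joint ranges: [-2.91, 2.91], [-0.94, 2.29], [0.18, 2.7], [-1.29, 4.43], [0.17, 2.64], [-3, 3]. Speed limits (rad/s): [2.57, 2.57, 3.14, 3.14, 3.14, 3.14].

### API

Orientations are given as a 3x3 rotation matrix whose columns are the frame's x, y, z axes.
In Python, from workcell import env, planner, telemetry, snapshot, get_calibration, ticket gives the robot as it stands. Calls block until the motion is done:
- env.goto(position, orientation): joint-space move of the TCP to a pose.
- env.move_linear(position, rotation=None, vel=0.15): straight line of the TCP; rotation=None keeps the orientation; vel is the mean speed in m/s.
- env.move_j(angles): joint-space move.
- env.gripper_open() and env.clamp(grip_force=None): open the fingers fully, or close them until they stop; grip_force is the grip in N (None keeps the last).
- env.sleep(seconds).
- planner.ik(position, orientation): joint angles nearest the present ones, or None.
- telemetry.observe(): the state.
- snapshot(name): name is "scene" or "side" or "wrist"; returns the picture (400x640x3 uint8, blue, green, red); there is no depth.
- get_calibration(name): a dict with "intrinsics" (3x3 intrinsics, pixels), "R" (3x3) and "t" (3): a world point X has camera coordinates R X + t; the wrist camera has in their place "mount" (4x4, takes a point from camera to tool coordinates, whose origin is the TCP and whose axes are the flange's). Camera axes: x right, y down, z forward; pixel columns grow to the right and rows downward; lengths in m; the calibration is good to about 2 mm. A picture is of the moment at which its call begins: read the wrist's pose just before it. get_calibration takes no time and is no camera call.
A pose or a line that the arm cannot do raises env.Unreachable and nothing moves.
- ticket.finish_job(): hands the job in, once; it reports no verdict.
The state is a dict: "time": time; "joint_pos": joint angles; "joint_velocities": joint speeds; "effort": joint torques, N m; "position": TCP position; "orientation": TCP orientation; "force": force on the tool from outside, world axes, zero at the start; "wrist_torque": the same for the moment, N m; "grip_width": finger opening in m.
Only numpy, scipy, OpenCV 4.12 (cv2) and the standard library are available. Lean on these libraries where they do the work, as an engineer would, in place of code of your own. Each camera call takes 0.05 s, during which the arm holds its last target. There are 200 camera calls.

### The job

A flange with a pipe stub stands on the welding turntable, and the next weld starts where the red magnet sits. With your fingertips push the turntable's black handle round, gently and without gripping it, until the yellow index mark on the disc lines up with the scale line that the red magnet marks, then take your hand away. The flange must stay seated between its jaws, and everything else on the table must stay where it is.

Things in the scene. Friction and masses are not known exactly. Their poses are not given: they have to be found in the camera images.
- turntable: The fixed part of a bench welding turntable: blue square foot 230 x 230, blue column, and a flat grey graduated collar of 300 mm diameter whose top is 62 mm above the table. It is bolted down. Origin: on the turning axis, at table height; z up. The collar carries 36 black scale lines, one each 10 degrees, starting on the origin's x axis; every third one is longer and thicker.
- disc (a joint): Angle (rad) of the dark grey turning disc (230 mm in diameter, 2 kg, its top 66 mm above the table): 0 when the yellow index mark points along the turntable's own x axis, positive counter-clockwise seen from above. Turns endlessly both ways with a steady friction of about 0.25 N m (3 N at the handle) plus a drag of 0.25 N m per rad/s, and stays where it is left.
- index_mark (a point): Outer end of the yellow index mark, an 8 mm wide radial stripe on the disc's top, 114.5 mm from the turning axis and 67 mm above the table. Turns with the disc; its x axis points radially outwards along the stripe, z up.
- handle: Black upright turning handle standing on the disc, its grip free to spin about its own upright axis, exactly opposite the yellow index mark, 95 mm from the turning axis: 22 mm in diameter (25 mm just below the top), on a steel collar of 28 mm diameter and 5 mm height. Origin: on the handle's axis at the disc's top, 66 mm above the table; the handle's top is 63 mm higher (129 mm above the table).
- red_magnet: Red round magnet, 18 mm in diameter, 6 mm high, stuck on the fixed collar 140 mm from the turning axis, just outside the scale line to be set. Its centre lies on that line's direction from the axis. Origin: centre of its underside. It sits at one of four lines, at +60, +100, -60 or -100 degrees from the turntable's own x axis; it cannot be moved.
- green_magnet_a: Green round magnet of the same size on one of the other three lines: a weld already done. Cannot be moved.
- green_magnet_b: As green_magnet_a.
- green_magnet_c: As green_magnet_a.
- flange: Loose steel flange of 100 mm diameter, 12 mm thick, with an upright pipe stub of 48 mm diameter, 52 mm high in all, 0.9 kg. It lies on the disc, centred on the turning axis between the disc's three low steel jaws (1 mm play; they reach from 51 to 75 mm off the axis, 11 mm above the disc), and rides round with the disc; its top is 118 mm above the table. Origin: centre of its underside.
- tape_measure: Bystander: red tape measure 72 x 34 x 61, standing on edge. Origin: centre of its underside.
- angle_offcut: Bystander: steel angle offcut, 90 long, legs 50 wide, lying on one leg; near the turntable's left side. Origin: centre of its underside.
- pipe_nipple: Bystander: steel pipe nipple, 48 in diameter, 60 high, standing upright; near the turntable's right side. Origin: centre of its underside.
- magnet_square: Bystander: red magnetic welding square, 70 x 28 x 70, standing beyond the turntable. Origin: centre of its underside.
- hammer: Bystander: hammer lying on the table at the left. Origin: under its handle.
- spray_can: Bystander: white and yellow spray can, 60 in diameter, 140 high, standing at the right. Origin: centre of its underside.
Mind the look-alikes: they are no part of the job. Leave any pink or purple look-alike of the flange alone.

How it is judged:
On the way, in this order (a step that is already met when the one before it is completed fails the run):
1. the fingers push on the black handle while the index mark is still off the red-marked line (contact force between the fingers and handle above 0.5 N and not (y of red_magnet in the frame of index_mark between -0.007 and 0.007 m and x of red_magnet in the frame of index_mark above 0 m)).
2. the index mark lines up with the red-marked line (y of red_magnet in the frame of index_mark between -0.007 and 0.007 m and x of red_magnet in the frame of index_mark above 0 m), for 0.1 s.
At the end, for the whole second after the job is handed in: The yellow index mark points at the red magnet's line within 7 mm at the magnet (about 3 degrees), the disc is at rest, the flange lies flat and centred on the disc (within 5 mm), and every bystander is within 20 mm of where it stood (all of step 2 and velocity of joint disc between -0.03 and 0.03 rad/s and horizontal distance between flange and turntable below 0.005 m and height (world z) of flange below 0.07 m and angle between flange's own z axis and vertical below 0.05 rad and distance of each of tape_measure, angle_offcut, pipe_nipple, magnet_square, hammer, spray_can from where it was at the start of the episode below 0.02 m); the robot touches nothing.
It fails at once if the flange is lifted, tipped or pushed out of its jaws (height (world z) of flange above 0.074 m or angle between flange's own z axis and vertical above 0.15 rad or horizontal distance between flange and turntable above 0.008 m).
It fails at once if the handle is gripped or shoved hard (over 25 N) (contact force between the fingers and handle above 25 N).
It fails at once if another thing on the table is knocked or carried away (over 20 mm) (distance of any of tape_measure, angle_offcut, pipe_nipple, magnet_square, hammer, spray_can from where it was at the start of the episode above 0.02 m).
It also fails if it takes over 58 s, if anything falls off the work surface, if the arm or the gripper's body presses on something with over 40 N, if the wrist force passes 120 N, or if a joint passes its speed limit or range.

## Working session

There is one attempt and no reset: what is moved stays moved. The work goes in short steps, each a Python script; the robot and the scene stay as the last script left them, time stands still between calls to the robot, and variables do not carry over. Pictures are saved under pics/ and viewed, about 8 in all and at most 12, crops included, and the job is handed in when it is done.

```bash
ls; mkdir -p pics
python3 - <<'E'
from workcell import *
import cv2,numpy as np
for n in("scene","side"):
    cv2.imwrite(f"pics/{n}0.png",snapshot(n)); c=get_calibration(n); print(n,{k:np.round(v,4).tolist() for k,v in c.items()})
print({k:np.round(v,3).tolist() for k,v in get_calibration("wrist").items()})
o=telemetry.observe(); print(o["time"],o["position"],o["orientation"],o["grip_width"])
E
```

```text
pics
scene {'intrinsics': [[477.1792, 0.0, 320.0159], [0.0, 477.1792, 202.6385], [0.0, 0.0, 1.0]], 'R': [[0.4481, 0.8939, -0.0119], [0.4733, -0.2485, -0.8451], [-0.7584, 0.373, -0.5344]], 't': [-0.193, -0.187, 1.81]}
side {'intrinsics': [[374.8374, 0.0, 322.3147], [0.0, 374.8374, 201.3242], [0.0, 0.0, 1.0]], 'R': [[0.9942, -0.1068, 0.0126], [-0.0719, -0.7472, -0.6607], [0.08, 0.656, -0.7505]], 't': [-0.5026, 0.086, 1.0292]}
{'intrinsics': [[306.774, 0.0, 319.162], [0.0, 306.774, 203.708], [0.0, 0.0, 1.0]], 'mount': [[0.0, -0.96, -0.28, 0.079], [1.0, 0.0, 0.001, 0.001], [-0.0, -0.28, 0.96, -0.169], [0.0, 0.0, 0.0, 1.0]]}
0.1 [0.13020107 0.55949732 0.21374918] [[-9.73933528e-01  2.26832489e-01 -7.10887257e-04]
 [ 2.26833333e-01  9.73932420e-01 -1.50982769e-03]
 [ 3.49878173e-04 -1.63172473e-03 -9.99998608e-01]] 0.09177978038834227
```

View pics/scene0.png

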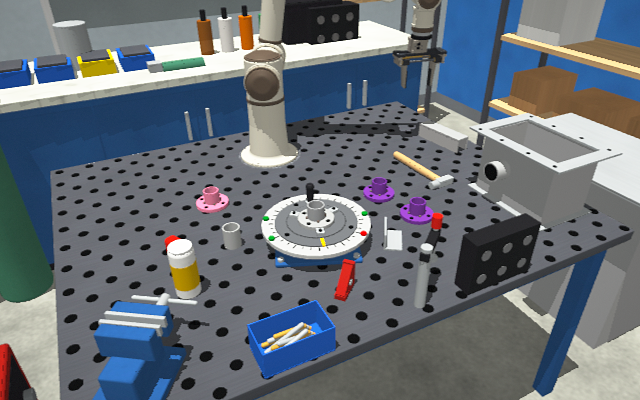

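View pics/side0.png

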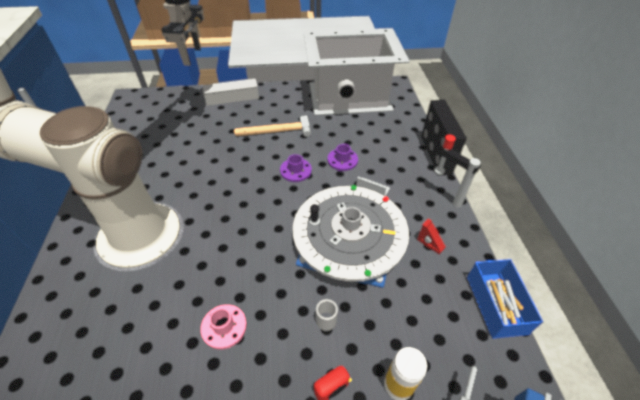

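Side view: red magnet at about (386,199), green ones at (353,187), (327,268) and (368,272), yellow mark at (389,232), handle on the robot side at (314,213). In the scene view the red magnet is at (364,233) and the yellow mark at (322,243). Next I turn these into positions.

```bash
cat > h.py <<'E'
from workcell import *
import cv2,numpy as np
def ray(K,R,t,uv,z):
    d=R.T@np.linalg.solve(K,[uv[0],uv[1],1]); c=-R.T@t
    return c+d*(z-c[2])/d[2]
def cam(n):
    c=get_calibration(n); return [np.array(c[k]) for k in("intrinsics","R","t")]
def wristcam():
    o=telemetry.observe(); c=get_calibration("wrist"); M=np.array(c["mount"])
    Rt=np.array(o["orientation"]); R=(Rt@M[:3,:3]); p=Rt@M[:3,3]+o["position"]
    return [np.array(c["intrinsics"]),R.T,-R.T@p]
def proj(C,X):
    q=C[0]@(C[1]@np.array(X)+C[2]); return q[:2]/q[2]
def blobs(im,C,z,lo,hi,amin=4,amax=2000,sat=120,val=60):
    h=cv2.cvtColor(im,cv2.COLOR_BGR2HSV)
    m=((((h[...,0]>=lo)&(h[...,0]<=hi)) if lo<=hi else ((h[...,0]>=lo)|(h[...,0]<=hi)))&(h[...,1]>sat)&(h[...,2]>val)).astype('uint8')
    n,_,s,c=cv2.connectedComponentsWithStats(m)
    return [(np.round(c[i],1),s[i,4],np.round(ray(*C,c[i],z),4)) for i in range(1,n) if amin<=s[i,4]<=amax]
E
python3 - <<'E'
from h import *
for n in("scene","side"):
    im=cv2.imread(f"pics/{n}0.png"); C=cam(n)
    for k,a in dict(red=(172,6),green=(45,80),yellow=(20,33)).items():
        for b in blobs(im,C,.067 if k=="yellow" else .066,*a):
            if n=="side" and 280<b[0][0]<420 and 170<b[0][1]<300 or n=="scene" and 250<b[0][0]<380 and 185<b[0][1]<270: print(n,k,*b)
print("handle",ray(*cam("side"),(314,210),.125),ray(*cam("scene"),(309.5,188),.127))
E
```

```text
scene red [363.2 233. ] 28 [0.6829 0.0019 0.066 ]
scene green [364.2 212.9] 23 [0.6018 0.0537 0.066 ]
scene green [265.3 218. ] 23 [ 0.497  -0.2022  0.066 ]
scene green [271.3 237.9] 24 [ 0.5908 -0.2214  0.066 ]
scene yellow [322.5 241.9] 33 [ 0.6693 -0.1115  0.067 ]
side red [385.3 198.5] 22 [0.6798 0.0017 0.066 ]
side green [353.4 186.6] 13 [0.5993 0.055  0.066 ]
side green [326.9 268.6] 17 [ 0.4937 -0.2034  0.066 ]
side green [367.2 272.5] 18 [ 0.5868 -0.2233  0.066 ]
side yellow [388.4 231.6] 36 [ 0.6628 -0.1116  0.067 ]
handle [ 0.47576536 -0.06987418  0.125     ] [ 0.50040652 -0.06626656  0.127     ]
```

```bash
cat >> h.py <<'E'
from scipy.optimize import least_squares
def fit(P):
    return least_squares(lambda c:np.hypot(*(np.array(P)[:,:2]-c).T)-.14,[.57,-.085]).x
def orient(phi,s):
    c,n=np.cos(phi),np.sin(phi); return np.array([[-s*n,s*c,0],[s*c,s*n,0],[0,0,-1.]])
E
python3 - <<'E'
from h import *
c=fit([(.681,.002),(.6005,.0545),(.4953,-.2028),(.5888,-.2223)]);print("c",c)
for s in(1,-1):
  for d in(164,190,217,230):
    p=np.radians(d); q=planner.ik([*(c+.095*np.array([np.cos(p),np.sin(p)])),.09],orient(p,s)); print(s,d,None if q is None else np.round(q,2))
# look from above, camera on the robot side (tool x = -x world)
env.goto([c[0]+.04,c[1],.32],np.array([[-1,0,0],[0,1,0],[0,0,-1.]]))
C=wristcam(); im=snapshot("wrist"); cv2.imwrite("pics/w1.png",im)
for k,a in dict(red=(172,6),green=(45,80),yellow=(20,33)).items():
    for b in blobs(im,C,.067 if k=="yellow" else .068,*a,amin=15): print(k,*b)
print(telemetry.observe()["time"])
E
```

```text
c [ 0.56964004 -0.083163  ]
1 164 None
1 190 [-0.46  0.07  1.96 -0.    1.12  2.51]
1 217 [-0.51  0.14  1.88 -0.    1.12  1.98]
1 230 [-0.52  0.18  1.83 -0.    1.13  1.74]
-1 164 [-0.37  0.06  1.97 -0.    1.12 -0.09]
-1 190 [-0.46  0.07  1.96 -0.    1.12 -0.63]
-1 217 [-0.51  0.14  1.88 -0.    1.12 -1.16]
-1 230 [-0.52  0.18  1.83 -0.    1.13 -1.4 ]
red [377.7 220.7] 120 [0.6791 0.0041 0.068 ]
red [304.5 271.2] 920 [ 0.7609 -0.1033  0.068 ]
red [450.7 380.9] 397 [0.9709 0.1457 0.068 ]
green [227.3  84.4] 144 [ 0.4939 -0.1994  0.068 ]
green [218.1 157.1] 116 [ 0.5871 -0.2197  0.068 ]
green [417.5 165.3] 112 [0.598  0.0546 0.068 ]
yellow [89.1 99.8] 132 [ 0.5129 -0.3814  0.067 ]
yellow [ 69.2 172.7] 1677 [ 0.6093 -0.4292  0.067 ]
yellow [300.1 210.5] 132 [ 0.6639 -0.1086  0.067 ]
yellow [125.2 338.2] 673 [ 0.8843 -0.3995  0.067 ]
yellow [513.7 338.8] 697 [0.8851 0.2395 0.067 ]
3.0
```

View pics/w1.png

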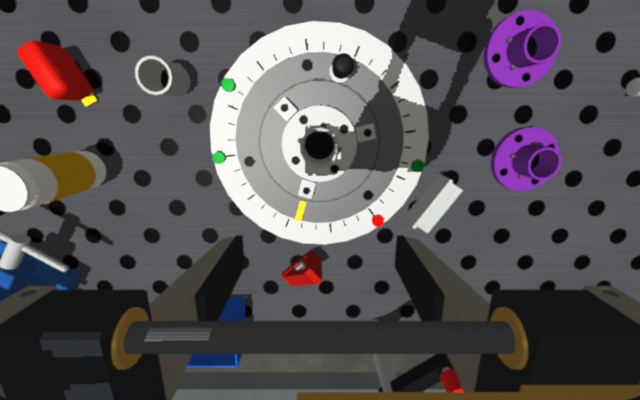

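Wrist view: yellow mark (300,210), red magnet (378,221), handle (342,65), all in plain sight. The disc has to turn about +53°, so I push from the handle's clockwise side.

```bash
cat >> h.py <<'E'
def measure(name):
    C=wristcam(); im=snapshot("wrist"); cv2.imwrite(name,im)
    f=lambda z,a:[b[2] for b in blobs(im,C,z,*a,amin=60,amax=200) if np.hypot(*(b[2][:2]-[.57,-.083]))<.16]
    r=f(.068,(172,6)); g=f(.068,(45,80)); y=f(.067,(20,33)); c=fit(r+g)
    ang=lambda p:np.degrees(np.arctan2(*(p[:2]-c)[::-1]))
    return c,ang(r[0]),ang(y[0]),[round(ang(p),1) for p in g]
def push_pose(c,deg,off,z=.09):
    p=np.radians(deg); u=np.array([np.cos(p),np.sin(p)]); t=np.array([-u[1],u[0]])
    return [*(c+.095*u-off*t),z],orient(p,-1)
E
python3 - <<'E'
from h import *
c,r,y,g=measure("pics/w2.png"); print(c,r,y,g)
np.savez("m.npz",c=c,r=r,y=y)
h=y+180
env.clamp()
env.goto(*push_pose(c,h,.05,.2)); env.move_linear(push_pose(c,h,.05)[0],vel=.12)
o=telemetry.observe(); print(o["time"],o["grip_width"],o["force"]); f0=np.array(o["force"])
for off in np.arange(.046,.012,-.002):
    env.move_linear(push_pose(c,h,off)[0],vel=.02)
    f=np.array(telemetry.observe()["force"])-f0
    if np.hypot(*f[:2])>.8: break
print(off,f,telemetry.observe()["time"])
cv2.imwrite("pics/s3.png",cv2.resize(snapshot("side")[130:310,220:460],None,fx=3,fy=3))
E
```

```text
[ 0.56832314 -0.08142034] 37.6683357428945 -15.890208008361334 [np.float64(-122.3), np.float64(-82.2), np.float64(77.7)]
7.1417 0.00027693516877820286 [0.06857579 0.46548345 0.2786601 ]
0.046 [-1.12059645 -0.12858171 -0.24874372] 7.4917
```

View pics/s3.png

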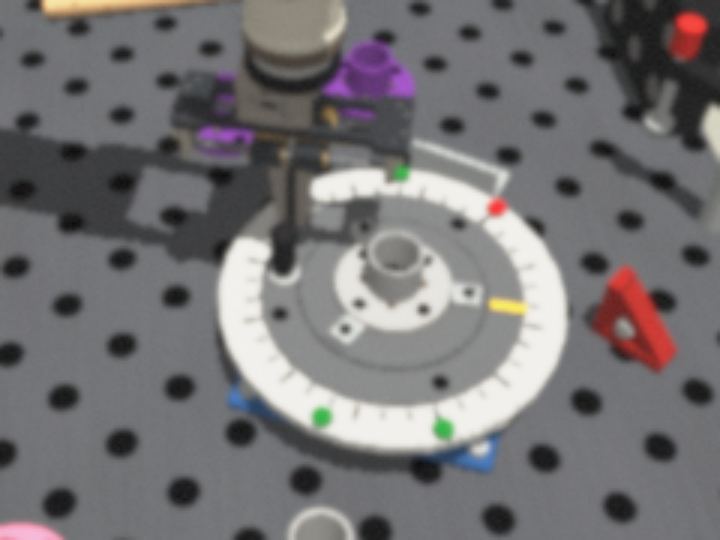

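The closed fingers sit just clockwise of the handle, as planned. The 1.1 N reading was along x, which is motion noise and not contact. I carry on using the tangential component, push to about 6° short, then look.

Run:
```python
from h import *
m=np.load("m.npz"); c,r,y=m["c"],float(m["r"]),float(m["y"]); h=y+180
f0=np.array(telemetry.observe()["force"])
def ft(d):
    p=np.radians(d); return -(np.array(telemetry.observe()["force"])-f0)[:2]@[-np.sin(p),np.cos(p)]
for off in np.arange(.044,.012,-.002):
    env.move_linear(push_pose(c,h,off)[0],vel=.02); env.sleep(.1)
    f=ft(h); print(round(off,3),round(f,2),end="; ")
    if f>1.3: break
np.savez("m.npz",c=c,r=r,y=y,off=off)
print(telemetry.observe()["time"])
if off>.0125:
    T=r+180-6
    for d in np.linspace(h,T,14)[1:]:
        P=push_pose(c,d,off); env.move_linear(P[0],P[1],vel=.04); print(round(ft(d),1),end=" ")
    print(telemetry.observe()["time"])
im=snapshot("side"); C=cam("side")
for k,a in dict(red=(172,6),yellow=(20,33)).items():
    for b in blobs(im,C,.067,*a):
        if np.hypot(*(b[2][:2]-c))<.16: print(k,*b,np.degrees(np.arctan2(*(b[2][:2]-c)[::-1])))
```

```text
0.044 0.36; 0.042 -0.7; 0.04 -1.05; 0.038 -0.53; 0.036 -0.1; 0.034 0.26; 0.032 0.47; 0.03 -0.4; 0.028 -1.76; 0.026 -0.38; 0.024 0.44; 0.022 -0.16; 0.02 0.89; 0.018 1.37; 12.4417
-0.0 0.0 0.5 0.1 0.6 0.6 0.7 0.3 -0.6 0.4 0.1 1.1 0.2 16.45
red [385.4 198.6] 23 [0.6798 0.0007 0.067 ] 36.377520438590864
yellow [377.1 207.8] 30 [ 0.6502 -0.0301  0.067 ] 32.07944702893256
```

Run:
```python
from h import *
m=np.load("m.npz"); c,r,off=m["c"],float(m["r"]),float(m["off"])
for d in (r+176,r+178):
    P=push_pose(c,d,off); env.move_linear(P[0],P[1],vel=.03)
env.sleep(.2)
env.move_linear(push_pose(c,d,.05)[0],vel=.08); env.move_linear(push_pose(c,d,.05,.2)[0],vel=.15)
env.goto([c[0]+.04,c[1],.32],np.array([[-1,0,0],[0,1,0],[0,0,-1.]])); env.sleep(.3)
c2,r2,y2,g=measure("pics/w4.png"); print(c2,r2,y2,g,"diff",r2-y2,telemetry.observe()["time"])
```

```text
[ 0.56807799 -0.08134546] 37.600331822871425 37.204138131655625 [np.float64(-122.2), np.float64(-82.2), np.float64(77.4)] diff 0.3961936912157995 19.8
```

View pics/w4.png

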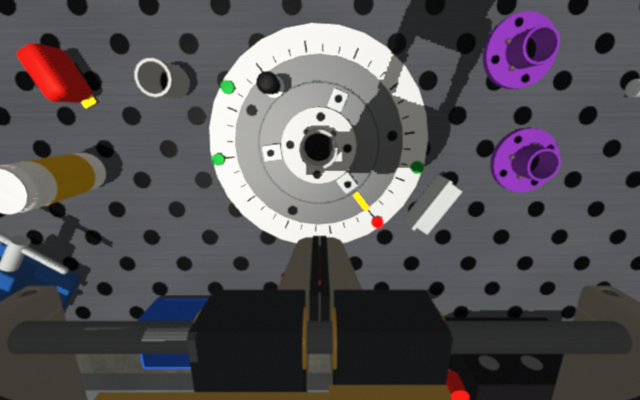

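The yellow mark points straight at the red magnet (377,222), 0.4° off. The flange is seated between its jaws, the bystanders in view are where they were, and the hand is well above everything. I hand it in.

```bash
python3 -c "
from workcell import *
print(telemetry.observe()['time']); print(ticket.finish_job())"
```

```text
19.8
the job is handed in; nothing more can be done
None
```

I pushed the turntable handle about 53° counter-clockwise with closed fingertips at 0.02–0.04 m/s, without gripping it. I then took the hand away and handed the job in at 19.8 s; no verdict was reported.

- **Alignment:** the last wrist picture puts the yellow mark 0.4° from the red magnet's line, about 1 mm at the magnet. The limit is about 3°.
- **Flange and bystanders:** by eye in that picture, the flange still sits centred between its jaws. The tape measure, offcut, pipe nipple and spray can look unmoved. The gripper hid the magnet square, and the hammer was out of view, so I did not recheck those two. The fingers stayed well clear of both.
- **Disc at rest:** I judged this from one picture, not two.
- **Force readings:** the wrist force was noisy, about ±1 to 2 N, so it showed the moment of contact poorly and did not confirm the push force. The pictures show the disc turning. The highest tangential reading was about 1.4 N, far below the 25 N limit.
- **Disagreement:** part-way through, the side camera read angles about 1–2° lower than the wrist camera, so I relied on the wrist camera for the final check.

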